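# Set up the marble slab for fitting snaps

## Task

Set up the marble slab for fitting snaps (left, right and behind are as seen from the robot): lay the black punching pad in the middle of the slab's left half and the steel dished anvil, dishes up, in the middle of its right half, each with its long side running front to back, square with the slab. On the table behind the slab, about 2 cm clear of its back edge, stand the round tin in line with the pad and the square tin in line with the anvil, and stand the maul on its head about 2 cm clear of the slab's right side, level with the middle of that side. Keep the tins upright so that nothing spills, and leave the glue jar, the leather box and the pliers where they are.

Things in the scene. Friction and masses are not known exactly. Their poses are not given: they have to be found in the camera images.
- slab: Fixed white veined marble slab, flat on the table, 150 mm front to back (its x) by 220 mm left to right (its y) by 20 mm thick. Origin: centre of its underside; x points to its back (away from the robot), y to its left as the robot sees it, z up. It is turned up to 0.25 rad and stands to the left or to the right; the cork mat is on the other side.
- pad: Starts on a fixed cork mat, 3 mm thick, beside the slab. Black rubber punching pad, plain rectangular block, 110 mm long (its x) by 64 mm wide (its y) by 12 mm thick. Origin: centre of its underside, z up. About 100 g.
- anvil: Starts on a fixed cork mat, 3 mm thick, beside the slab. Steel dished anvil: a bar 110 mm long (its x) by 32 mm wide (its y) by 14 mm thick with a row of five round dishes, 4 mm deep, in its top. Origin: centre of its underside, z up. Its dishes face up at the start. Either end may point to the back. About 0.36 kg.
- round_tin: Round open aluminium tin, 56 mm in diameter, 25 mm high, wall 2 mm, with brass snap caps in it (they are fixed in the tin). Origin: centre of its underside, z up. It starts standing upright on top of the slab, in the way. About 80 g.
- square_tin: Starts on a fixed cork mat, 3 mm thick, beside the slab. Square open aluminium tin, 50 x 50 mm (sides along its x and y), 25 mm high, wall 2 mm, with small steel snap sockets in it (they are fixed in the tin). Origin: centre of its underside, z up. About 80 g.
- maul: Starts on a fixed cork mat, 3 mm thick, beside the slab. Maul standing on its head: round cream plastic head, 56 mm in diameter at the foot, 75 mm high, with a round wooden handle rising from it, 25 mm in diameter from 81 to 180 mm above the foot, swelling to 29 mm at 187 mm; 198 mm tall in all. Origin: centre of the underside of the head; z up along the handle. About 0.36 kg.
- glue_jar: Bystander: jar of yellowish glue with a white lid, 70 mm in diameter, 62 mm high, beyond the work. Origin: centre of its underside.
- leather_box: Bystander: round brown leather box, 84 mm in diameter, 55 mm high, beyond the work. Origin: centre of its underside.
- pliers: Bystander: pliers lying flat beyond the work, between the jar and the box, about 155 mm long and 12 mm thick, one handle red, one blue. Origin: on the table near the pivot; x points to the jaws.

How it is judged:
At the end, for the whole second after the job is handed in: Pad, anvil on slab: 15 mm each way from its halves' centres, long sides within 0.2 rad of front to back. Tins behind: centres 30-66 mm off the back edge, 16 mm of in line. Maul: axis 31-66 mm off the right side, 25 mm of its middle. Tilts under 0.1 rad, at rest (x of pad in the frame of slab between -0.015 and 0.015 m and y of pad in the frame of slab between 0.04 and 0.07 m and z of pad in the frame of slab between 0.015 and 0.025 m and angle between the x axis of each of pad, anvil and the x axis of slab, either way round below 0.2 rad and angle between each of pad, anvil, round_tin, square_tin, maul's own z axis and vertical below 0.1 rad and linear speed of each of pad, anvil, round_tin, square_tin, maul below 0.02 m/s and x of anvil in the frame of slab between -0.015 and 0.015 m and y of anvil in the frame of slab between -0.07 and -0.04 m and z of anvil in the frame of slab between 0.015 and 0.025 m and x of round_tin in the frame of slab between 0.105 and 0.141 m and y of round_tin in the frame of slab between 0.039 and 0.071 m and z of round_tin in the frame of slab between -0.005 and 0.005 m and x of square_tin in the frame of slab between 0.105 and 0.141 m and y of square_tin in the frame of slab between -0.071 and -0.039 m and z of square_tin in the frame of slab between -0.005 and 0.005 m and x of maul in the frame of slab between -0.025 and 0.025 m and y of maul in the frame of slab between -0.176 and -0.141 m and z of maul in the frame of slab between -0.005 and 0.005 m); the robot touches nothing.
It fails at once if a tin is tipped (0.5 rad) (angle between any of round_tin, square_tin's own z axis and vertical above 0.5 rad).
It fails at once if the glue jar, leather box or pliers are moved (20 mm) (distance of any of glue_jar, leather_box, pliers from where it was at the start of the episode above 0.02 m).
It also fails if it takes over 125 s, if anything falls off the work surface, if the arm or the gripper's body presses on something with over 40 N, if the wrist force passes 120 N, or if a joint passes its speed limit or range.

## Robot

A 6-joint arm with a two-finger parallel gripper is mounted at the origin on the work surface. World frame = base frame: x ahead of the robot, y to its left, z up, the work surface at z = 0. Lengths are in m, angles in rad, forces in N, time in s.
With the tool pointing down it reaches from about 0.25 to 0.775 m from the base axis. Payload 4 kg.
Tool frame: the origin (TCP) lies at the very end of the fingers, on their centre line; the grasp point (between the pads) lies 19 mm behind it; z points along the fingers, y is the direction in which the jaws open and shut (so a half turn about z gives the same grasp; the last joint's range is limited). The gripper opens to 94 mm and grips with 3 to 60 N. Pads are 16 mm wide; open, the fingers measure 119 mm over their backs; the gripper's body (75 mm by 177 mm) begins 78 mm behind the grasp point.
Start: joints at [1.012, 0.087, 1.371, -0, 1.684, -0.103], TCP at [0.242, 0.494, 0.206] pointing down, gripper open.
Joint ranges: [-3.1, 3.1], [-0.76, 2.03], [0.27, 2.55], [-1.08, 4.22], [0.17, 2.65], [-2.57, 2.57]. Speed limits (rad/s): [2.79, 2.79, 3.14, 3.14, 3.14, 3.14].

## Interface

Orientations are given as [roll, pitch, yaw] about the fixed x, y, z axes, in that order (R = Rz(yaw) Ry(pitch) Rx(roll)).
In Python, from bench import robot, snapshot, models gives the robot as it stands.
- The arm moves only by the tool arm_command, never from a script. Its argument "commands" is text: rows parted by semicolons, each of 7 numbers parted by spaces: the shift along the tool's x, y, z in mm, then the turn, a rotation vector about the tool's x, y, z in degrees, then the opening, from 0 (shut) to 1 (fully open). In form: tx ty tz rx ry rz hand; .... A call has 1 to 12 rows; each row shifts and turns the pose as measured when the row begins, along the tool's axes as they then stand; what a row does not reach is not made up. A row lasts 1/8 s, in which the tool goes at most 62.5 mm and 10.7 degrees, less where a joint would pass 70% of its speed; a pose out of reach is approached as far as the arm can. A call is refused whole if a number of a shift passes 62.5 or a number of a turn 10.7, either way. A call with a gripper value outside its range is refused whole. The fingers move at their own pace and stop on an object; the grip force is fixed at half the most. Time passes only in rows, so rows that do not move let the fingers close. It gives the time, the measured TCP pose, the force and the opening at its end, in the units of the state.
- robot.get_obs(): the state, without advancing time (a new reading comes with each control period).
- snapshot(name): name is "side" or "top" or "wrist"; returns a dict with "img" (420x560x3 uint8, blue, green, red), "camera_matrix" (3x3 intrinsics, pixels), "origin" and "rotation" of the camera in the world. Camera axes: x right, y down, z forward; pixel columns grow to the right and rows downward; lengths in m; the calibration is good to about 2 mm. A picture is of the moment at which its call begins. There is no depth.
- robot.close_job(): hands the job in, once; it reports no verdict.
Trained networks look in a picture, given as the dict that the camera call returned (one of the last four; its "shot" number tells which), for a name from the list of things; names that differ only in an ending like _2 or _b are one class to them, and where a whole thing is asked for, a point or a joint stands for the part that bears it (a point fixed in the world has none). Each returns a list of dicts, best first, with "conf" (0 to 1); they miss things now and then, are a little off and sometimes report something else, mostly with a low value. They report only what shows in the picture. A call takes as long as a camera call.
- models.spot_in(query, picture): "bbox" ([left, top, width, height] as shares, 0 to 1, of the picture: columns of its width, rows of its height, round what is visible of it).
- models.tip_of(query, picture): "centre" ([column, row] as shares, 0 to 1, of the picture: columns of its width, rows of its height: a listed point, or the origin of a listed thing).
The state is a dict: "time": time; "joint_positions": joint angles; "qvel": joint speeds; "joint_torque": joint torques, N m; "tool_pos": TCP position; "ee_rot": TCP orientation; "wrist_force": force on the tool from outside, world axes, zero at the start; "wrist_torque": the same for the moment, N m; "width": finger opening in m.
Only numpy, scipy, OpenCV 4.12 (cv2) and the standard library are available. Lean on these libraries where they do the work, as an engineer would, in place of code of your own. Each camera call takes 0.05 s, during which the arm holds its last target. There are 200 camera calls.

## Working session

There is one attempt and no reset: what is moved stays moved. The work goes in short steps, Python scripts to look and compute and a tool call to move; the robot and the scene stay as the last step left them, time stands still between calls to the robot, and variables do not carry over. Pictures are saved under pics/ and viewed, about 12 in all and at most 16, crops included, and the job is handed in when it is done.

Besides the shell and the picture viewer there is one more tool, called after "Emit:" in YAML: its name, and indented under it one key for each argument. arm_command: Moves the arm, as the interface text tells. Its arguments: {"type":"object","properties":{"commands":{"type":"string"}},"required":["commands"]}

```bash
ls; mkdir -p pics; cat > h.py <<'E'
import numpy as np, cv2
from bench import robot, snapshot, models
from scipy.spatial.transform import Rotation as R
def ray(s,u,v,z):
    K=np.array(s["camera_matrix"]);d=np.array(s["rotation"])@np.linalg.solve(K,[u,v,1.]);o=np.array(s["origin"])
    return o+d*(z-o[2])/d[2]
def proj(s,p):
    c=np.array(s["rotation"]).T@(np.array(p)-np.array(s["origin"]));q=np.array(s["camera_matrix"])@c
    return q[:2]/q[2]
E
python3 - <<'E'
from h import *
o=robot.get_obs();print({k:np.round(v,3) for k,v in o.items()})
for n in ["top","side"]:
    s=snapshot(n);cv2.imwrite(f"pics/{n}0.png",s["img"])
    print(n,np.round(s["origin"],3),np.round(s["rotation"],3).tolist(),np.round(s["camera_matrix"],1).tolist())
    for q in ["slab","pad","anvil","round_tin","square_tin","maul","glue_jar","leather_box","pliers"]:
        t=models.tip_of(q,s);b=models.spot_in(q,s)
        z={"slab":.0,"pad":.003,"anvil":.003,"round_tin":.02,"square_tin":.003,"maul":.003}.get(q,0)
        for r in t[:2]:
            u,v=r["centre"][0]*560,r["centre"][1]*420
            print(q,round(r["conf"],2),round(u),round(v),ray(s,u,v,z).round(3))
        for r in b[:1]: print("   box",round(r["conf"],2),(np.array(r["bbox"])*[560,420,560,420]).round())
E
```

```text
pics
{'time': np.float64(0.0), 'joint_positions': array([ 1.012,  0.088,  1.372, -0.   ,  1.684, -0.103]), 'qvel': array([ 0.001, -0.002,  0.   ,  0.001,  0.001, -0.001]), 'joint_torque': array([ 1.0000e-03, -3.4019e+01, -3.0243e+01,  7.2000e-02,  3.3000e-02,
       -0.0000e+00]), 'tool_pos': array([0.242, 0.493, 0.204]), 'ee_rot': array([-3.139, -0.   ,  2.686]), 'wrist_force': array([-0.976,  0.493, -0.285]), 'wrist_torque': array([-0.028, -0.009, -0.034]), 'width': np.float64(0.094)}
top [0.468 0.03  1.084] [-3.022, -0.022, -1.575] [[407.2, 0.0, 278.1], [0.0, 407.2, 198.2], [0.0, 0.0, 1.0]]Traceback (most recent call last):
  File "<stdin>", line 11, in <module>
  File "h.py", line 6, in ray
    return o+d*(z-o[2])/d[2]
                        ~^^^
IndexError: invalid index to scalar variable.
```

```bash
cat > h.py <<'E'
import numpy as np, cv2
from bench import robot, snapshot, models
from scipy.spatial.transform import Rotation as R
def rot(s): return R.from_euler("xyz",s["rotation"]).as_matrix()
def ray(s,u,v,z):
    K=np.array(s["camera_matrix"]);d=rot(s)@np.linalg.solve(K,[u,v,1.]);o=np.array(s["origin"])
    return o+d*(z-o[2])/d[2]
def proj(s,p):
    q=np.array(s["camera_matrix"])@(rot(s).T@(np.array(p)-np.array(s["origin"])))
    return q[:2]/q[2]
E
python3 - <<'E'
from h import *
for n in ["top","side"]:
    s=snapshot(n);cv2.imwrite(f"pics/{n}0.png",s["img"])
    print(n,np.round(s["origin"],3),np.round(s["rotation"],3).tolist())
    for q in ["slab","pad","anvil","round_tin","square_tin","maul","glue_jar","leather_box","pliers"]:
        t=models.tip_of(q,s);b=models.spot_in(q,s)
        z={"slab":.0,"pad":.003,"anvil":.003,"round_tin":.02,"square_tin":.003,"maul":.003}.get(q,0)
        for r in t[:2]:
            u,v=r["centre"][0]*560,r["centre"][1]*420
            print(q,round(r["conf"],2),round(u),round(v),ray(s,u,v,z).round(3))
        for r in b[:1]: print("   box",round(r["conf"],2),(np.array(r["bbox"])*[560,420,560,420]).round())
E
```

```text
top [0.468 0.03  1.084] [-3.022, -0.022, -1.575]
slab 0.82 188 240 [0.486 0.245 0.   ]
   box 0.83 [146. 214.  88.  65.]
pad 0.61 378 255 [ 0.447 -0.257  0.003]
   box 0.68 [359. 232.  40.  48.]
anvil 0.84 328 207 [ 0.575 -0.127  0.003]
anvil 0.48 282 150 [ 0.73  -0.004  0.003]
   box 0.69 [316. 188.  28.  38.]
round_tin 0.68 184 241 [0.486 0.251 0.02 ]
   box 0.58 [170. 231.  24.  24.]
square_tin 0.83 377 206 [ 0.576 -0.259  0.003]
   box 0.75 [368. 197.  19.  21.]
maul 0.75 331 256 [ 0.444 -0.131  0.003]
   box 0.73 [319. 247.  27.  17.]
glue_jar 0.87 225 138 [0.764 0.15  0.   ]
   box 0.96 [210. 119.  32.  34.]
leather_box 0.56 326 144 [ 0.746 -0.125  0.   ]
   box 0.69 [315. 131.  25.  27.]
pliers 0.91 282 149 [ 0.734 -0.006  0.   ]
pliers 0.62 183 242 [0.483 0.257 0.   ]
   box 0.76 [276. 130.  22.  54.]
side [0.388 0.719 0.693] [-2.283, 0.023, -2.887]
slab 0.9 314 327 [0.475 0.236 0.   ]
   box 0.76 [254. 264. 114. 130.]
pad 0.73 364 166 [ 0.449 -0.262  0.003]
   box 0.59 [340. 151.  53.  30.]
anvil 0.58 304 193 [ 0.574 -0.124  0.003]
   box 0.63 [276. 182.  52.  17.]
round_tin 0.7 305 326 [0.488 0.251 0.02 ]
   box 0.97 [289. 304.  36.  36.]
square_tin 0.96 314 164 [ 0.574 -0.245  0.003]
   box 0.96 [304. 149.  26.  24.]
maul 0.83 360 202 [ 0.442 -0.118  0.003]
   box 0.96 [349. 123.  26.  84.]
glue_jar 0.93 177 257 [0.78  0.136 0.   ]
   box 0.89 [158. 225.  36.  48.]
leather_box 0.82 234 181 [ 0.751 -0.134  0.   ]
   box 0.61 [213. 161.  38.  33.]
pliers 0.56 225 216 [ 0.729 -0.007  0.   ]
   box 0.77 [200. 205.  69.  25.]
```

View pics/top0.png

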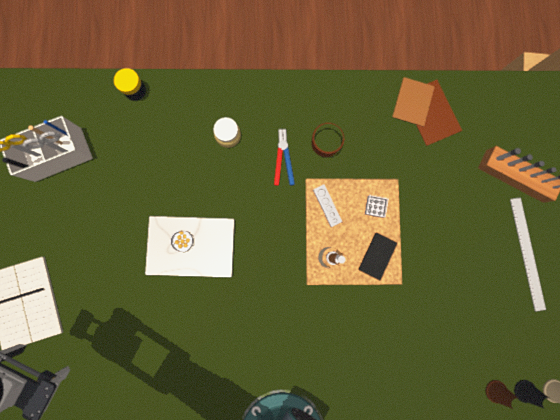

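View pics/side0.png

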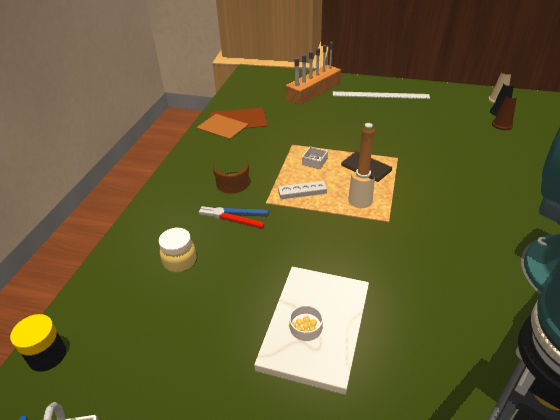

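The pictures show the slab at left (about px 148–234, 216–277), the round tin on it at (182,241), and the mat at right with anvil (328,206), square tin (376,206), maul (333,258) and pad (378,256). Next I fit outlines for yaws.

```bash
cat >> h.py <<'E'
def rect(s,mask,z):
    c=max(cv2.findContours(mask.astype(np.uint8),cv2.RETR_EXTERNAL,cv2.CHAIN_APPROX_NONE)[0],key=cv2.contourArea)[:,0]
    p=np.array([ray(s,u,v,z)[:2] for u,v in c.astype(float)])
    (cx,cy),(w,h),a=cv2.minAreaRect((p*1000).astype(np.float32))
    if w<h: a+=90;w,h=h,w
    return np.round([cx,cy,w,h,(a+90)%180-90],1) # a: long axis angle deg
def roi(s,m,b):
    k=np.zeros(m.shape,bool);x0,x1,y0,y1=b;k[y0:y1,x0:x1]=1;return m&k
E
python3 - <<'E'
from h import *
s=snapshot("top");im=s["img"].astype(int);mn=im.min(2);mx=im.max(2)
print("slab",rect(s,roi(s,mn>130,(130,250,200,290)),.02))
pm=roi(s,mx<45,(345,405,225,290));print("pad",rect(s,pm,.015))
sat=mx-mn
am=roi(s,sat<45,(308,350,178,236));print("anvil",rect(s,am,.017))
tm=roi(s,sat<45,(360,396,190,222));print("tin",rect(s,tm,.028))
v=cv2.resize(s["img"][170:300,130:420],None,fx=2.7,fy=2.7,interpolation=2)
cv2.imwrite("pics/t1.png",np.vstack([v]))
k=(np.dstack([pm|am|tm]*3)*255).astype(np.uint8)[170:300,300:420]; print(pm.sum(),am.sum(),tm.sum())
s=snapshot("wrist");print(np.round(s["origin"],3),np.round(s["rotation"],3),s["camera_matrix"][0][0])
E
```

```text
slab [471.8 235.9 220.7 150.8  88. ]
pad [ 402.7 -221.3    0.     0.     0. ]
anvil [ 577.1 -123.   109.2   32.9   24.8]
tin [ 573.9 -249.9   54.    50.9   78.5]
24 516 387
[0.172 0.527 0.383] [2.869 0.    1.116] 348.75101028084055
```

```bash
cat >> h.py <<'E'
def pose():
    o=robot.get_obs();return np.array(o["tool_pos"])*1000,R.from_euler("xyz",o["ee_rot"]),o
def plan(*wps,step=58):
    """wps: (x,y,z mm, jaw deg, hand[, nhold]); prints rows in tool axes"""
    p,q,o=pose();rows=[]
    print("t",round(float(o["time"]),2),"pos",p.round(1),"jaw",round(np.degrees(o["ee_rot"][2])-90,1),"w",round(float(o["width"]),4),"F",np.round(o["wrist_force"],1))
    for w in wps:
        t=np.array(w[:3],float);a=np.radians(w[3]+90)
        qt=R.from_euler("xyz",[np.pi,0,a])
        rv=(q.inv()*qt).as_rotvec()
        if np.linalg.norm(rv)>np.pi/2: qt=qt*R.from_rotvec([0,0,np.pi]);rv=(q.inv()*qt).as_rotvec()
        n=max(1,int(np.ceil(max(np.linalg.norm(t-p)/step,np.degrees(np.linalg.norm(rv))/10))))
        dp=(t-p)/n;dr=R.from_rotvec(rv/n)
        for i in range(n):
            rows.append((*(q.inv().apply(dp)).round(1),*np.degrees(rv/n).round(1),w[4]));q=q*dr
        p=t;q=qt
        for i in range(w[5] if len(w)>5 else 0): rows.append((0,0,0,0,0,0,w[4]))
    for i in range(0,len(rows),12): print("; ".join(" ".join(f"{v:g}" for v in r) for r in rows[i:i+12]))
E
python3 - <<'E'
from h import *
s=snapshot("top");im=s["img"].astype(int);mx=im.max(2)
for th in (60,80,100): print("pad",rect(s,roi(s,mx<th,(345,400,225,283)),.015))
plan((487,251,110,64,1))
E
```

```text
pad [ 444.8 -252.6  103.6   59.7  -26.9]
pad [ 444.9 -252.6  105.8   61.5  -26.7]
pad [ 444.2 -252.6  107.    62.9  -27.1]
t 2.2 pos [242.1 493.9 205.5] jaw 63.9 w 0.0941 F [ 0.2  0.4 -0.2]
-46.7 -15.8 13.6 0 -0 -0 1; -46.7 -15.8 13.6 0 -0 -0 1; -46.7 -15.8 13.6 0 -0 -0 1; -46.7 -15.8 13.6 0 -0 -0 1; -46.7 -15.8 13.6 0 -0 -0 1; -46.7 -15.8 13.6 0 -0 -0 1; -46.7 -15.8 13.6 0 -0 -0 1
```

Emit:
arm_command:
  commands: "-46.7 -15.8 13.6 0 0 0 1; -46.7 -15.8 13.6 0 0 0 1; -46.7 -15.8 13.6 0 0 0 1; -46.7 -15.8 13.6 0 0 0 1; -46.7 -15.8 13.6 0 0 0 1; -46.7 -15.8 13.6 0 0 0 1; -46.7 -15.8 13.6 0 0 0 1; 0 0 0 0 0 0 1"

```text
time: 3.2
tool_pos: [0.4948, 0.2457, 0.108]
ee_rot: [3.137, 0.0, 2.689]
wrist_force: [-0.4, 0.8, 0.4]
width: 0.0941
```

```bash
python3 - <<'E'
from h import *
s=snapshot("wrist");cv2.imwrite("pics/w1.png",s["img"])
for r in models.tip_of("round_tin",s)[:2]:
    u,v=r["centre"];print(r["conf"],u*560,v*420,ray(s,u*560,v*420,.02))
im=s["img"].astype(int);print(proj(s,[.487,.251,.045]))
plan((487,251,60,64,1),(487,251,26,64,1),(487,251,26,64,0,3))
E
```

```text
0.74 288.62399999999997 202.818 [0.48651604 0.25607069 0.02      ]
[283.45371566 214.7421039 ]
t 3.3 pos [493.7 248.3 109.5] jaw 64.3 w 0.094 F [-0.4 -0.4 -0.2]
7.2 -0.8 49.5 0.4 0.1 0.3 1; 0 -0 34 0 0 0 1; 0 0 0 0 0 0 0; 0 0 0 0 0 0 0; 0 0 0 0 0 0 0; 0 0 0 0 0 0 0
```

View pics/w1.png

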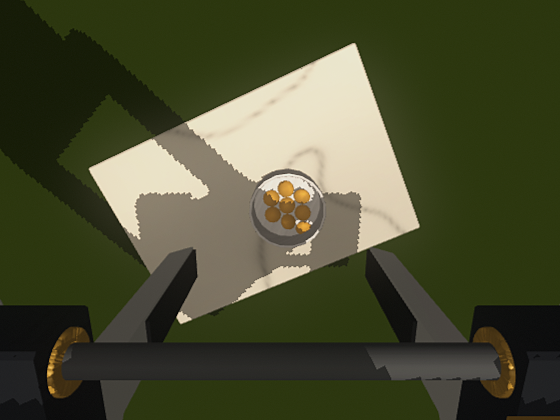

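The wrist view shows the whole slab (corners ≈ (355,43), (420,227), (180,323), (89,168)) and the tin centred near (288,207) between the fingers.

```bash
python3 - <<'E'
from h import *
s=snapshot("wrist")
P=np.array([ray(s,u,v,.02)[:2] for u,v in [(355,43),(420,227),(180,323),(89,168)]])*1000
print(P.round(1),P.mean(0))
for i in range(4):
    d=P[(i+1)%4]-P[i];print(np.linalg.norm(d).round(1),np.degrees(np.arctan2(d[1],d[0])).round(1))
print(ray(s,288,207,.045),ray(s,288,204,.045))
plan((486,252,60,64,1),(486,252,26,64,1),(486,252,26,64,0,3))
E
```

```text
[[401.8 349.9]
 [550.  345.6]
 [542.  127.5]
 [394.7 132.9]] [472.13717029 238.96141441]
148.3 -1.7
218.2 -92.1
147.5 177.9
217.1 88.1
[0.4825135  0.25894829 0.045     ] [0.48050883 0.25989804 0.045     ]
t 3.35 pos [493.4 249.  110. ] jaw 64.4 w 0.0944 F [ 0.1 -0.4 -0.3]
8.1 -0.9 50 0.5 0.1 0.4 1; 0 -0 34 0 0 0 1; 0 0 0 0 0 0 0; 0 0 0 0 0 0 0; 0 0 0 0 0 0 0; 0 0 0 0 0 0 0
```

Emit:
arm_command:
  commands: "11 1.4 50 0.5 0 0.4 1; 0 0 30 0 0 0 1; 0 0 0 0 0 0 1; 0 0 0 0 0 0 0; 0 0 0 0 0 0 0; 0 0 0 0 0 0 0; 0 0 0 0 0 0 0"

```text
time: 4.22
tool_pos: [0.4859, 0.263, 0.0379]
ee_rot: [3.13, 0.011, 2.696]
wrist_force: [-1.3, -0.5, -0.1]
width: 0.0575
```

```bash
python3 - <<'E'
from h import *
p,_,o=pose()
x,y=p[:2]
plan((x,y,70,64,0),(597,287,70,64,0),(597,287,p[2]-18.5,64,0))
E
```

```text
t 4.22 pos [485.9 263.   37.9] jaw 64.5 w 0.0575 F [-1.3 -0.5 -0.1]
-0.4 0.4 -32.1 0.7 0.6 0.5 0; -44.7 35.2 0 0 0 0 0; -44.7 35.2 0 0 0 0 0; 0 -0 50.6 0 0 0 0
```

Emit:
arm_command:
  commands: "0 0 0 0 0 0 0.9; 0 0 0 0.7 0.6 0 0.9; 0 0 0 0 0 0 0.9"

```text
time: 4.6
tool_pos: [0.4865, 0.2629, 0.0385]
ee_rot: [3.142, 0.001, 2.695]
wrist_force: [0.0, 0.5, 0.6]
width: 0.0827
```

```bash
python3 - <<'E'
from h import *
s=snapshot("wrist");cv2.imwrite("pics/w2.png",s["img"])
for i in range(3):
    print(pose()[0].round(1)); s=snapshot("wrist")
print(proj(s,np.array([.484,.257,.045])))
for r in models.tip_of("round_tin",s)[:2]:
    u,v=r["centre"];print(r["conf"],u*560,v*420,ray(s,u*560,v*420,.02))
E
```

```text
[486.4 262.9  38.4]
[486.3 262.9  38.4]
[486.2 262.9  38.4]
[270.66813468 268.28249093]
0.61 281.624 257.712 [0.49056142 0.26039244 0.02      ]
```

View pics/w2.png

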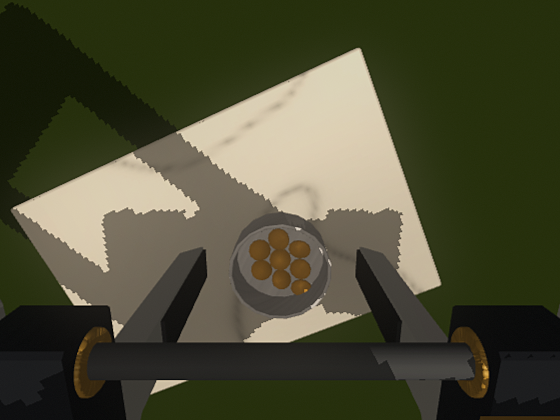

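The tin is centred between the fingers (rim ≈ (280,268)); only the depth is short, so go lower.

Emit:
arm_command:
  commands: "-2 0 13 0 0 0 0.9; 0 0 0 0 0 0 0.9; 0 0 0 0 0 0 0; 0 0 0 0 0 0 0; 0 0 0 0 0 0 0; 0 0 0 0 0 0 0"

```text
time: 5.6
tool_pos: [0.4876, 0.2618, 0.024]
ee_rot: [-3.141, 0.0, 2.695]
wrist_force: [-0.0, 0.6, -1.0]
width: 0.0556
```

```bash
python3 - <<'E'
from h import *
p,_,o=pose()
x,y=p[:2]
plan((x,y,70,64,0),(597,287,70,64,0))
E
```

```text
t 5.6 pos [487.6 261.8  24. ] jaw 64.4 w 0.0556 F [-0.   0.6 -1. ]
-0 -0 -46 -0 0 0.4 0; -43.6 35.3 0 0 0 0 0; -43.6 35.3 0 0 0 0 0
```

Emit:
arm_command:
  commands: "0 0 -46 0 0 0.4 0; -43.6 35.3 0 0 0 0 0; -43.6 35.3 0 0 0 0 0; 0 0 0 0 0 0 0; 0 0 0 0 0 0 0"

```text
time: 6.22
tool_pos: [0.5978, 0.2874, 0.0696]
ee_rot: [-3.139, -0.002, 2.689]
wrist_force: [-0.4, 0.2, -1.3]
width: 0.0556
```

```bash
python3 - <<'E'
from h import *
plan((597,287,20,64,0,1),(597,287,6,64,0,1))
E
```

```text
t 6.22 pos [597.8 287.4  69.6] jaw 64.1 w 0.0556 F [-0.4  0.2 -1.3]
0.5 -0.6 49.6 -0.2 -0.1 0.1 0; 0 0 0 0 0 0 0; 0 -0 14 0 0 0 0; 0 0 0 0 0 0 0
```

Emit:
arm_command:
  commands: "0 0 49.6 -0.2 0 0 0; 0 0 0 0 0 0 0; 0 0 13.5 0 0 0 0; 0 0 0 0 0 0 0; 0 0 0 0 0 0 0"

```text
time: 6.85
tool_pos: [0.5973, 0.2884, 0.0118]
ee_rot: [3.135, 0.003, 2.69]
wrist_force: [0.3, 0.8, -0.1]
width: 0.0556
```

```bash
python3 - <<'E'
from h import *
p=pose()[0];x,y=p[:2]
plan((x,y,p[2],64,.85,3),(x,y,100,64,1),(520,100,150,64,1),(445,-253,150,63,1,1))
E
```

```text
t 6.85 pos [597.3 288.4  11.8] jaw 64.1 w 0.0556 F [ 0.3  0.8 -0.1]
0 0 0 0.4 0.2 0.1 0.85; 0 0 0 0 0 0 0.85; 0 0 0 0 0 0 0.85; 0 0 0 0 0 0 0.85; -0 0 -44.1 0 0 0 1; -0 0 -44.1 0 0 0 1; -3.3 -50.8 -12.5 0 0 0 1; -3.3 -50.8 -12.5 0 0 0 1; -3.3 -50.8 -12.5 0 0 0 1; -3.3 -50.8 -12.5 0 0 0 1; -12.5 -50 -0 0 -0 0.1 1; -12.6 -50 -0 0 -0 0.1 1
-12.7 -50 -0 0 -0 0.1 1; -12.9 -49.9 -0 0 -0 0.1 1; -13 -49.9 -0 0 -0 0.1 1; -13.1 -49.9 -0 0 -0 0.1 1; -13.2 -49.8 -0 0 -0 0.1 1; 0 0 0 0 0 0 1
```

Emit:
arm_command:
  commands: "0 0 6.5 0.4 0 0 0; 0 0 0 0 0 0 0; 0 0 0 0 0 0 0.85; 0 0 0 0 0 0 0.85; 0 0 0 0 0 0 0.85; 0 0 -45 0 0 0 1; 0 0 -50 0 0 0 1; 0 0 0 0 0 0 1"

```text
time: 7.85
tool_pos: [0.5981, 0.2889, 0.1045]
ee_rot: [3.14, 0.006, 2.69]
wrist_force: [-0.8, 0.6, 0.2]
width: 0.0939
```

```bash
python3 - <<'E'
from h import *
plan((520,100,250,64,1),(445,-253,250,63,1,2))
E
```

```text
t 7.85 pos [598.1 288.9 104.5] jaw 64.1 w 0.0939 F [-0.8  0.6  0.2]
-2.6 -40.8 -29.2 0 0.1 0 1; -2.6 -40.8 -29.1 0 0.1 0 1; -2.6 -40.8 -29.1 0 0.1 0 1; -2.5 -40.8 -29.1 0 0.1 0 1; -2.5 -40.8 -29.1 0 0.1 0 1; -12.5 -50 -0 0 -0 0.1 1; -12.6 -50 -0 0 -0 0.1 1; -12.7 -50 -0 0 -0 0.1 1; -12.9 -49.9 -0 0 -0 0.1 1; -13 -49.9 -0 0 -0 0.1 1; -13.1 -49.9 -0 0 -0 0.1 1; -13.2 -49.8 -0 0 -0 0.1 1
0 0 0 0 0 0 1; 0 0 0 0 0 0 1
```

Emit:
arm_command:
  commands: "-2.6 -40.8 -29.2 0 0.1 0 1; -2.6 -40.8 -29.1 0 0 0 1; -2.6 -40.8 -29.1 0 0 0 1; -2.5 -40.8 -29.1 0 0 0 1; -2.5 -40.8 -29.1 0 0 0 1; -13 -50 0 0 0 0.1 1; -13 -50 0 0 0 0.1 1; -13 -50 0 0 0 0.1 1; -13 -50 0 0 0 0.1 1; -13 -50 0 0 0 0.1 1; -13 -50 0 0 0 0.1 1; -13 -50 0 0 0 0.1 1"

```text
time: 9.35
tool_pos: [0.4407, -0.2679, 0.2408]
ee_rot: [-3.135, -0.011, 2.685]
wrist_force: [0.3, -0.3, 0.4]
width: 0.0941
```

```bash
python3 - <<'E'
from h import *
s=snapshot("wrist");s=snapshot("wrist");cv2.imwrite("pics/w3.png",s["img"]);im=s["img"].astype(int)
for th in (50,70): print("pad",rect(s,im.max(2)<th,.015))
plan((445,-253,100,63,1,2))
E
```

```text
pad [ 362.2 -285.8  291.7  129.9  -38.2]
pad [ 611.5 -374.4  793.4  270.    64.2]
t 9.45 pos [ 439.7 -270.5  239.9] jaw 63.5 w 0.0936 F [0.2 0.8 0.4]
0.4 6.4 46.6 -0.2 -0.2 0.2 1; 0.7 6.3 46.6 -0.2 -0.2 0.2 1; 0.9 6.1 46.6 -0.2 -0.2 0.2 1; 0 0 0 0 0 0 1; 0 0 0 0 0 0 1
```

View pics/w3.png

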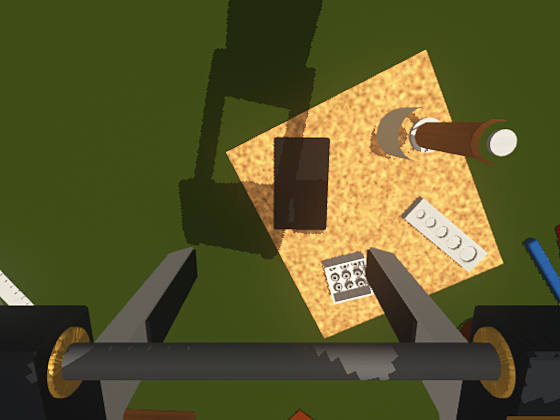

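Pad top corners are at ≈ (275,138), (329,139), (327,229), (274,229); the maul, anvil and square tin are also all visible.

```bash
python3 - <<'E'
from h import *
s=snapshot("wrist")
def f(n,c,z):
    P=np.array([ray(s,u,v,z)[:2] for u,v in c])*1000
    print(n,P.mean(0).round(1),[(np.linalg.norm(d).round(1),np.degrees(np.arctan2(d[1],d[0])).round(1)) for d in np.roll(P,-1,0)-P])
f("pad",[(275,138),(329,139),(327,229),(274,229)],.015)
f("anvil",[(418,196),(487,254),(470,271),(401,216)],.017)
f("maul",[(502,142)],.201)
plan((445,-253,100,63,1,1))
E
```

```text
pad [ 446.9 -250.5] [(np.float64(61.1), np.float64(62.5)), (np.float64(106.6), np.float64(-25.8)), (np.float64(64.2), np.float64(-116.3)), (np.float64(107.9), np.float64(152.6))]
anvil [ 578.1 -121.8] [(np.float64(116.5), np.float64(25.2)), (np.float64(28.6), np.float64(-64.4)), (np.float64(115.5), np.float64(-154.1)), (np.float64(30.1), np.float64(117.4))]
maul [ 443.1 -123. ] [(np.float64(0.0), np.float64(0.0))]
t 9.5 pos [ 440.5 -268.2  240.2] jaw 63.6 w 0.094 F [-0.   1.4  0.7]
0.3 5.5 46.7 -0.1 -0.2 0.2 1; 0.5 5.4 46.7 -0.1 -0.2 0.2 1; 0.7 5.3 46.7 -0.1 -0.2 0.2 1; 0 0 0 0 0 0 1
```

Emit:
arm_command:
  commands: "1.7 17 0 0 0 0 1; 0 0 45 0 0 0 1; 0 0 45 0 0 0 1; 0 0 45 0 0 0 1; 0 0 45 0 0 0 1; 0 0 20 0 0 0 1; 0 0 0 0 0 0 1; 0 0 0 0 0 0 1"

```text
time: 10.5
tool_pos: [0.4506, -0.2332, 0.0356]
ee_rot: [-3.141, -0.009, 2.701]
wrist_force: [0.8, -0.3, 0.3]
width: 0.0943
```

```bash
python3 - <<'E'
from h import *
plan((446.5,-252,9,63.5,1,2),(446.5,-252,9,63.5,0,4))
E
```

```text
t 10.5 pos [ 450.6 -233.2   35.6] jaw 64.8 w 0.0943 F [ 0.8 -0.3  0.3]
-4.5 -18.7 26.6 -0 -0.5 1.3 1; 0 0 0 0 0 0 1; 0 0 0 0 0 0 1; 0 0 0 0 0 0 0; 0 0 0 0 0 0 0; 0 0 0 0 0 0 0; 0 0 0 0 0 0 0; 0 0 0 0 0 0 0
```

Emit:
arm_command:
  commands: "-4.5 -18.7 0 0 -0.5 1.3 1; 0 0 0 0 0 0 1; 0 0 0 0 0 0 1"

```text
time: 10.88
tool_pos: [0.4487, -0.2544, 0.0392]
ee_rot: [-3.14, 0.007, 2.678]
wrist_force: [-0.9, 0.2, 0.1]
width: 0.0938
```

```bash
python3 - <<'E'
from h import *
plan((446.5,-252,8,63.5,1,2),(446.5,-252,8,63.5,0,4))
E
```

```text
t 10.88 pos [ 448.7 -254.4   39.2] jaw 63.4 w 0.0938 F [-0.9  0.2  0.1]
3.2 1.2 31.2 -0.1 0.4 -0.1 1; 0 0 0 0 0 0 1; 0 0 0 0 0 0 1; 0 0 0 0 0 0 0; 0 0 0 0 0 0 0; 0 0 0 0 0 0 0; 0 0 0 0 0 0 0; 0 0 0 0 0 0 0
```

Emit:
arm_command:
  commands: "3 1 31 0 0.4 0 1; 0 0 0 0 0 0 1; 0 0 0 0 0 0 1"

```text
time: 11.25
tool_pos: [0.4481, -0.2541, 0.0104]
ee_rot: [-3.139, 0.005, 2.676]
wrist_force: [0.7, -1.3, -0.2]
width: 0.0939
```

```bash
python3 - <<'E'
from h import *
plan((446.5,-252,8,63.5,1,2))
E
```

```text
t 11.25 pos [ 448.1 -254.1   10.4] jaw 63.3 w 0.0939 F [ 0.7 -1.3 -0.2]
2.4 1.2 2.4 -0.1 0.3 -0.2 1; 0 0 0 0 0 0 1; 0 0 0 0 0 0 1
```

Emit:
arm_command:
  commands: "2 1 4 0 0.3 0 1; 0 0 0 0 0 0 1; 0 0 0 0 0 0 0; 0 0 0 0 0 0 0; 0 0 0 0 0 0 0; 0 0 0 0 0 0 0; 0 0 0 0 0 0 0"

```text
time: 12.12
tool_pos: [0.4482, -0.2533, 0.0089]
ee_rot: [-3.138, 0.004, 2.676]
wrist_force: [-0.4, -0.1, -0.2]
width: 0.0634
```

```bash
python3 - <<'E'
from h import *
x,y,z=pose()[0]
plan((x,y,35,63.5,0,2))
E
```

```text
t 12.12 pos [ 448.2 -253.3    8.9] jaw 63.3 w 0.0634 F [-0.4 -0.1 -0.2]
-0.1 -0.1 -26.1 -0.2 0.2 -0.2 0; 0 0 0 0 0 0 0; 0 0 0 0 0 0 0
```

Emit:
arm_command:
  commands: "0 0 -20 0 0 0 0; 0 0 -40 0 0 0 0; 0 0 -50 0 0 0 0; 0 0 -50 0 0 0 0; 0 0 -50 0 0 0 0; 0 0 -30 0 0 0 0; 0 0 0 0 0 0 0; 0 0 0 0 0 0 0"

```text
time: 13.12
tool_pos: [0.4457, -0.2504, 0.2501]
ee_rot: [-3.141, -0.008, 2.676]
wrist_force: [0.3, -0.3, -1.9]
width: 0.0633
```

```bash
python3 - <<'E'
from h import *
plan((455,0,250,88,0),(474,291,200,88,0))
s=snapshot("wrist");cv2.imwrite("pics/w4.png",s["img"])
E
```

```text
t 13.12 pos [ 445.7 -250.4  250.1] jaw 63.3 w 0.0633 F [ 0.3 -0.3 -1.9]
20.8 45.6 0.1 0 -0.1 -4.9 0; 16.8 47.2 0.1 0 -0.1 -4.9 0; 12.7 48.5 0.1 0 -0.1 -4.9 0; 8.5 49.4 0 0 -0.1 -4.9 0; 4.2 49.9 0 0 -0.1 -4.9 0; -1.5 48.6 8.3 0 0 0 0; -1.5 48.6 8.3 0 0 0 0; -1.5 48.6 8.3 0 0 0 0; -1.5 48.6 8.3 0 0 0 0; -1.5 48.6 8.3 0 0 0 0; -1.5 48.6 8.3 0 0 0 0
```

View pics/w4.png

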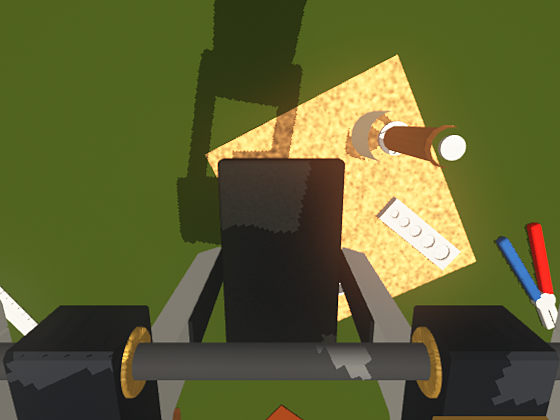

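Pad is held level and square, its near end at row 160.

Emit:
arm_command:
  commands: "20.8 45.6 0 0 0 -4.9 0; 16.8 47.2 0 0 0 -4.9 0; 12.7 48.5 0 0 0 -4.9 0; 8.5 49.4 0 0 0 -4.9 0; 4.2 49.9 0 0 0 -4.9 0; -1.5 48.6 8.3 0 0 0 0; -1.5 48.6 8.3 0 0 0 0; -1.5 48.6 8.3 0 0 0 0; -1.5 48.6 8.3 0 0 0 0; -1.5 48.6 8.3 0 0 0 0; -1.5 40 8.3 0 0 0 0; 0 0 0 0 0 0 0"

```text
time: 14.68
tool_pos: [0.4582, 0.2983, 0.1718]
ee_rot: [-3.142, -0.052, 3.115]
wrist_force: [-0.1, -0.3, -1.0]
width: 0.0636
```

```bash
python3 - <<'E'
from h import *
s=snapshot("wrist");s=snapshot("wrist")
p,q,o=pose()
print(q.inv().apply(ray(s,281,159,p[2]/1000+.006)*1000-p))
c=np.array([472,237]);
plan((474,292,75,88,0,2))
E
```

```text
[57.97152905 -0.32232034 -3.10010323]
t 14.78 pos [459.1 296.2 173.2] jaw 88.3 w 0.0639 F [-0.5  0.  -1. ]
-10 -1.9 48.7 -0 -1.4 0.1 0; -8.8 -1.8 48.9 -0 -1.4 0.1 0; 0 0 0 0 0 0 0; 0 0 0 0 0 0 0
```

Emit:
arm_command:
  commands: "-18 -4 0 0 -2.8 0.2 0; 0 0 0 0 0 0 0; 0 0 50 0 0 0 0; 0 0 45 0 0 0 0; 0 0 0 0 0 0 0; 0 0 0 0 0 0 0"

```text
time: 15.52
tool_pos: [0.4785, 0.2863, 0.0791]
ee_rot: [3.14, 0.002, 3.1]
wrist_force: [0.8, -0.1, -0.6]
width: 0.0633
```

```bash
python3 - <<'E'
from h import *
plan((477,292,45,88,0,2))
E
```

```text
t 15.53 pos [478.5 286.3  79.1] jaw 87.6 w 0.0633 F [ 0.8 -0.1 -0.6]
1.8 5.6 34.1 0.1 0.1 -0.4 0; 0 0 0 0 0 0 0; 0 0 0 0 0 0 0
```

Emit:
arm_command:
  commands: "1.8 5.6 34 0.1 0.1 -0.4 0; 0 0 0 0 0 0 0; 0 0 16 0 0 0 0; 0 0 0 0 0 0 0; 0 0 0 0 0 0 0"

```text
time: 16.15
tool_pos: [0.4836, 0.2942, 0.0391]
ee_rot: [3.134, 0.016, 3.105]
wrist_force: [0.7, 0.3, -2.3]
width: 0.0632
```

```bash
python3 - <<'E'
from h import *
plan((477,292,26,88,0,2))
E
```

```text
t 16.15 pos [483.6 294.2  39.1] jaw 87.9 w 0.0632 F [ 0.7  0.3 -2.3]
6.7 -2.6 12.9 0.4 0.9 -0.1 0; 0 0 0 0 0 0 0; 0 0 0 0 0 0 0
```

Emit:
arm_command:
  commands: "6.7 -2.6 0 0.4 0.9 0 0; 0 0 0 0 0 0 0; 0 0 12 0 0 0 0; 0 0 0 0 0 0 0; 0 0 0 0 0 0 0"

```text
time: 16.77
tool_pos: [0.4767, 0.2918, 0.0269]
ee_rot: [3.141, -0.0, 3.105]
wrist_force: [-0.2, -1.7, -0.9]
width: 0.0633
```

```bash
python3 - <<'E'
from h import *
plan((477,292,26,88,0,2))
E
```

```text
t 16.77 pos [476.7 291.8  26.9] jaw 87.9 w 0.0633 F [-0.2 -1.7 -0.9]
-0.3 0.2 0.9 0 -0 -0.1 0; 0 0 0 0 0 0 0; 0 0 0 0 0 0 0
```

Emit:
arm_command:
  commands: "0 0 0.7 0 0 0 0; 0 0 0 0 0 0 0.9; 0 0 0 0 0 0 0.9; 0 0 0 0 0 0 0.9; 0 0 -45 0 0 0 1; 0 0 -50 0 0 0 1; 0 0 -30 0 0 0 1; 0 0 0 0 0 0 1; 0 0 0 0 0 0 1"

```text
time: 17.9
tool_pos: [0.4764, 0.2916, 0.1537]
ee_rot: [3.142, -0.001, 3.105]
wrist_force: [0.0, 0.2, -0.2]
width: 0.0938
```

```bash
python3 - <<'E'
from h import *
plan((578,-122,160,115,1,1))
E
```

```text
t 17.9 pos [476.4 291.6 153.7] jaw 87.9 w 0.0938 F [ 0.   0.2 -0.2]
-14.6 -51.2 -0.8 0 -0 -3.4 1; -11.5 -52 -0.8 0 -0 -3.4 1; -8.4 -52.6 -0.8 0 -0 -3.4 1; -5.3 -53 -0.8 0 -0 -3.4 1; -2.2 -53.2 -0.8 0 -0 -3.4 1; 1 -53.2 -0.8 0 -0 -3.4 1; 4.1 -53.1 -0.8 0 -0 -3.4 1; 7.2 -52.7 -0.8 0 -0 -3.4 1; 0 0 0 0 0 0 1
```

Emit:
arm_command:
  commands: "-14.6 -51.2 -0.8 0 0 -3.4 1; -11.5 -52 -0.8 0 0 -3.4 1; -8.4 -52.6 -0.8 0 0 -3.4 1; -5.3 -53 -0.8 0 0 -3.4 1; -2.2 -53.2 -0.8 0 0 -3.4 1; 1 -53.2 -0.8 0 0 -3.4 1; 4.1 -53.1 -0.8 0 0 -3.4 1; 7.2 -40 -0.8 0 0 -3.4 1; 0 0 0 0 0 0 1; 0 0 0 0 0 0 1"

```text
time: 19.15
tool_pos: [0.5693, -0.1197, 0.1342]
ee_rot: [3.121, -0.032, -2.684]
wrist_force: [-0.0, 0.2, 0.2]
width: 0.0944
```

```bash
python3 - <<'E'
from h import *
s=snapshot("wrist");cv2.imwrite("pics/w5.png",s["img"])
print(proj(s,[.578,-.122,.017]))
plan((578,-122,45,115,1,1))
E
```

```text
[272.87497424 221.0938739 ]
t 19.2 pos [ 569.2 -119.6  134.2] jaw -243.8 w 0.094 F [-0.3  0.1  0.2]
-4.9 -3.9 44.4 0.6 -0.9 0.6 1; -4.2 -3.4 44.5 0.6 -0.9 0.6 1; 0 0 0 0 0 0 1
```

View pics/w5.png

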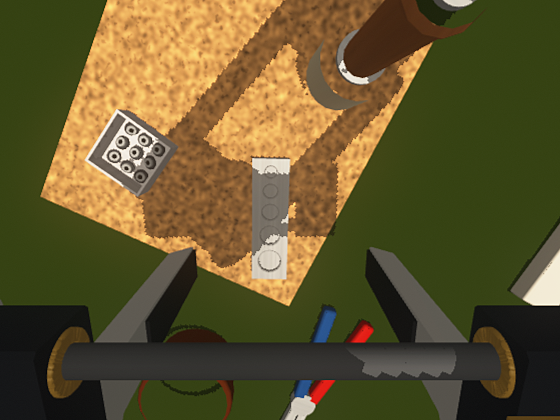

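Anvil is at centre ≈ (271,217), nearly square with the view and as predicted; the square tin is at about (131,152).

Emit:
arm_command:
  commands: "-9.1 -7.3 0 1.2 -1.8 1.2 1; 0 0 0 0 0 0 1; 0 0 45 0 0 0 1; 0 0 40 0 0 0 1; 0 0 0 0 0 0 1; 0 0 0 0 0 0 1"

```text
time: 19.95
tool_pos: [0.5807, -0.1153, 0.0491]
ee_rot: [-3.14, 0.0, -2.696]
wrist_force: [0.0, -0.5, -0.3]
width: 0.0939
```

```bash
python3 - <<'E'
from h import *
s=snapshot("wrist")
b=models.spot_in("anvil",s)
for r in b[:1]:print(np.array(r["bbox"])*[560,420,560,420],r["conf"])
print(proj(s,[.578,-.122,.017]))
plan((578,-122,9,115,1,1))
E
```

```text
[244.384 145.194  51.8   167.58 ] 0.95
[275.14654651 235.65634932]
t 20.05 pos [ 580.8 -115.6   49.3] jaw -244.5 w 0.0942 F [-0.  -0.6 -0.4]
5.4 -4.5 40.3 -0.1 0 0.5 1; 0 0 0 0 0 0 1
```

Emit:
arm_command:
  commands: "5.4 -4.5 20 0 0 0.5 1; 0 0 0 0 0 0 1; 0 0 20 0 0 0 1; 0 0 0 0 0 0 1; 0 0 0 0 0 0 1"

```text
time: 20.68
tool_pos: [0.5827, -0.1229, 0.015]
ee_rot: [-3.132, 0.01, -2.704]
wrist_force: [0.2, -0.8, -0.9]
width: 0.0939
```

```bash
python3 - <<'E'
from h import *
plan((578,-122,8,115,1,1))
E
```

```text
t 20.68 pos [ 582.7 -122.9   15. ] jaw -244.9 w 0.0939 F [ 0.2 -0.8 -0.9]
3.9 2.9 6.9 -0.5 0.6 0.1 1; 0 0 0 0 0 0 1
```

Emit:
arm_command:
  commands: "4 2.5 7 -0.5 0.6 0 1; 0 0 0 0 0 0 1; 0 0 0 0 0 0 1; 0 0 0 0 0 0 0; 0 0 0 0 0 0 0; 0 0 0 0 0 0 0; 0 0 0 0 0 0 0; 0 0 0 0 0 0 0; 0 0 0 0 0 0 0"

```text
time: 21.8
tool_pos: [0.5784, -0.1224, 0.0085]
ee_rot: [-3.141, -0.0, -2.704]
wrist_force: [-0.5, -0.7, -0.4]
width: 0.0375
```

```bash
python3 - <<'E'
from h import *
x,y,z=pose()[0]
plan((x,y,150,115,0,1))
E
```

```text
t 21.8 pos [ 578.4 -122.4    8.5] jaw -244.9 w 0.0375 F [-0.5 -0.7 -0.4]
0 -0 -47.2 -0 -0 0 0; 0 -0 -47.2 -0 -0 0 0; 0 -0 -47.2 -0 -0 0 0; 0 0 0 0 0 0 0
```

Emit:
arm_command:
  commands: "0 0 0 0 0 0 0; 0 0 0 0 0 0 0; 0 0 -20 0 0 0 0; 0 0 -40 0 0 0 0; 0 0 -45 0 0 0 0; 0 0 -40 0 0 0 0; 0 0 0 0 0 0 0; 0 0 0 0 0 0 0"

```text
time: 22.8
tool_pos: [0.573, -0.1203, 0.1464]
ee_rot: [3.128, -0.015, -2.704]
wrist_force: [0.4, 0.2, -4.7]
width: 0.0316
```

```bash
python3 - <<'E'
from h import *
s=snapshot("wrist");cv2.imwrite("pics/w6.png",s["img"])
plan((470,182,140,88,0))
E
```

```text
t 22.85 pos [ 573.1 -120.3  146.5] jaw -244.9 w 0.0314 F [-0.2 -0.5 -3.2]
-5.8 52.9 1.7 0.1 -0.2 4.5 0; -1.6 53.2 1.6 0.1 -0.2 4.5 0; 2.6 53.2 1.5 0.1 -0.2 4.5 0; 6.8 52.8 1.4 0.1 -0.2 4.5 0; 10.9 52.1 1.3 0.1 -0.2 4.5 0; 15 51.1 1.2 0.1 -0.2 4.5 0
```

View pics/w6.png

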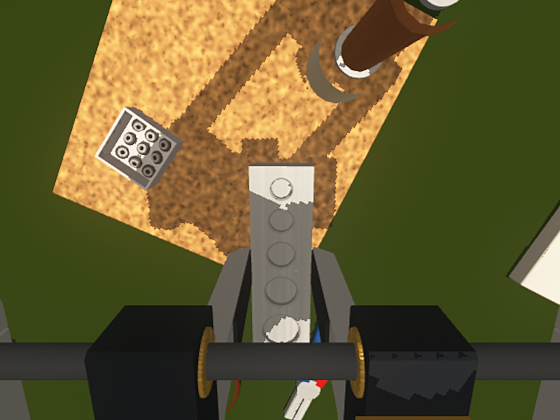

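The anvil is held level, dishes up, its end at (281,167).

Emit:
arm_command:
  commands: "-5.8 52.9 1.7 0 0 4.5 0; -1.6 53.2 1.6 0 0 4.5 0; 2.6 53.2 1.5 0 0 4.5 0; 6.8 52.8 1.4 0 0 4.5 0; 10.9 52.1 1.3 0 0 4.5 0; 15 38 1.2 0 0 4.5 0; 0 0 0 0 0 0 0; 0 0 0 0 0 0 0"

```text
time: 23.85
tool_pos: [0.4593, 0.1764, 0.1209]
ee_rot: [3.14, -0.052, 3.09]
wrist_force: [-0.2, -0.1, -2.9]
width: 0.0319
```

```bash
python3 - <<'E'
from h import *
s=snapshot("wrist");s=snapshot("wrist")
p,q,o=pose()
print(q.inv().apply(ray(s,281,167,p[2]/1000+.0085)*1000-p))
plan((470,182,140,88,0))
E
```

```text
[54.18190107 -0.8201945  -5.70455024]
t 23.95 pos [459.7 176.  121.3] jaw 87.0 w 0.0316 F [ 0.9 -0.2 -3.4]
-9 6.6 -19.2 0.1 -3 -1 0
```

Emit:
arm_command:
  commands: "-10 6.6 0 0 -3 -1 0; 0 0 0 0 0 0 0; 0 0 40 0 0 0 0; 0 0 30 0 0 0 0; 0 0 0 0 0 0 0; 0 0 0 0 0 0 0"

```text
time: 24.7
tool_pos: [0.4734, 0.1767, 0.0506]
ee_rot: [3.141, 0.001, 3.097]
wrist_force: [0.5, 0.1, -2.9]
width: 0.0316
```

```bash
python3 - <<'E'
from h import *
plan((470,182,26,88,0))
E
```

```text
t 24.7 pos [473.4 176.7  50.6] jaw 87.4 w 0.0316 F [ 0.5  0.1 -2.9]
3.7 5.2 24.6 0.1 0.1 -0.6 0
```

Emit:
arm_command:
  commands: "3.7 5.2 10 0 0 -0.6 0; 0 0 0 0 0 0 0; 0 0 13 0 0 0 0; 0 0 0 0 0 0 0; 0 0 0 0 0 0 0"

```text
time: 25.32
tool_pos: [0.4719, 0.1829, 0.0294]
ee_rot: [3.139, 0.007, 3.108]
wrist_force: [0.4, -0.3, -2.3]
width: 0.0317
```

```bash
python3 - <<'E'
from h import *
plan((470,182,26,88,0))
E
```

```text
t 25.32 pos [471.9 182.9  29.4] jaw 88.1 w 0.0317 F [ 0.4 -0.3 -2.3]
1.9 -1 3.4 0.2 0.4 0.1 0
```

Emit:
arm_command:
  commands: "1.9 -1 3.6 0.2 0.4 0 0; 0 0 0 0 0 0 0; 0 0 0 0 0 0 0; 0 0 0 0 0 0 0.65; 0 0 0 0 0 0 0.65; 0 0 0 0 0 0 0.65; 0 0 -40 0 0 0 0.9; 0 0 -50 0 0 0 1; 0 0 -40 0 0 0 1; 0 0 0 0 0 0 1; 0 0 0 0 0 0 1"

```text
time: 26.7
tool_pos: [0.4713, 0.1824, 0.1618]
ee_rot: [3.141, 0.005, 3.108]
wrist_force: [-0.5, 0.0, 0.3]
width: 0.0941
```

```bash
python3 - <<'E'
from h import *
plan((577,-250,160,78,1,1))
E
```

```text
t 26.7 pos [471.3 182.4 161.8] jaw 88.1 w 0.0941 F [-0.5  0.   0.3]
-15 -53.6 0.3 0 0 1.3 1; -16.2 -53.2 0.3 0 0 1.3 1; -17.4 -52.9 0.3 0 0 1.3 1; -18.5 -52.5 0.3 0 0 1.3 1; -19.7 -52 0.2 0 0 1.3 1; -20.8 -51.6 0.2 0 0 1.3 1; -21.9 -51.1 0.2 0 0 1.3 1; -23 -50.6 0.2 0 0 1.3 1; 0 0 0 0 0 0 1
```

Emit:
arm_command:
  commands: "-25 -53 0 0 0 1.3 1; -25 -53 0 0 0 1.3 1; -20 -53 0 0 0 1.3 1; -18 -52.5 0 0 0 1.3 1; -18 -52 0 0 0 1.3 1; -16 -51.6 0 0 0 1.3 1; -16 -51 0 0 0 1.3 1; -16 -40 0 0 0 1.3 1; 0 0 0 0 0 0 1; 0 0 0 0 0 0 1"

```text
time: 27.95
tool_pos: [0.574, -0.2455, 0.1369]
ee_rot: [3.135, -0.03, 2.925]
wrist_force: [1.0, 0.1, -0.7]
width: 0.0941
```

```bash
python3 - <<'E'
from h import *
s=snapshot("wrist");s=snapshot("wrist");cv2.imwrite("pics/w7.png",s["img"])
for r in models.tip_of("square_tin",s)[:1]: print(r["conf"],ray(s,r["centre"][0]*560,r["centre"][1]*420,.003))
for r in models.spot_in("square_tin",s)[:1]:print(np.array(r["bbox"])*[560,420,560,420],r["conf"])
plan((575,-250,60,78,1,1))
E
```

```text
0.83 [ 0.57507363 -0.25694603  0.003     ]
[239.792 186.48   64.624  61.32 ] 0.71
t 28.15 pos [ 574.8 -244.9  138.6] jaw 77.7 w 0.0939 F [-0.8  0.4 -0.2]
-1.7 -2.7 39.3 0.2 -0.8 -0.2 1; -1.2 -2.6 39.3 0.2 -0.8 -0.2 1; 0 0 0 0 0 0 1
```

View pics/w7.png

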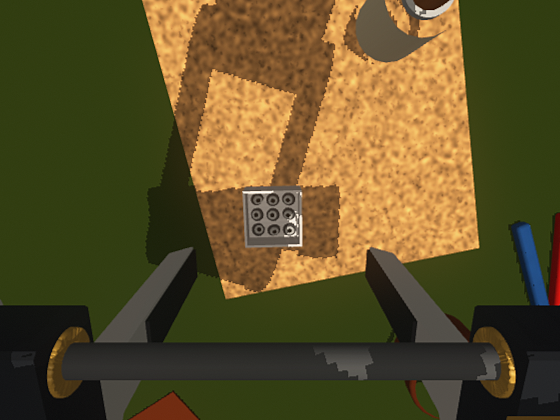

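Square tin rim spans (243–302, 188–247), aligned with the jaws and ~7 px left of centre.

Emit:
arm_command:
  commands: "-1.3 -6 0 0.4 -1.6 0 1; 0 0 0 0 0 0 1; 0 0 45 0 0 0 1; 0 0 35 0 0 0 1; 0 0 0 0 0 0 1; 0 0 0 0 0 0 1"

```text
time: 28.9
tool_pos: [0.5775, -0.2502, 0.0624]
ee_rot: [-3.137, 0.012, 2.93]
wrist_force: [-0.6, -0.0, -0.2]
width: 0.0939
```

```bash
python3 - <<'E'
from h import *
s=snapshot("wrist");s=snapshot("wrist")
for r in models.spot_in("square_tin",s)[:1]:
    b=np.array(r["bbox"])*[560,420,560,420];print(b,r["conf"],ray(s,b[0]+b[2]/2,b[1]+b[3]/2,.028))
plan((575,-251,12,78,1,1))
E
```

```text
[234.584 193.788  79.912  82.194] 0.6 [ 0.57249443 -0.25441695  0.028     ]
t 29.05 pos [ 577.7 -250.4   62.6] jaw 77.9 w 0.094 F [0.5 0.5 0.8]
3.1 -0.9 50.5 -0.3 0.7 -0.1 1; 0 0 0 0 0 0 1
```

Emit:
arm_command:
  commands: "3.7 -2.7 15 -0.3 0.7 0 1; 0 0 0 0 0 0 1; 0 0 35 0 0 0 1; 0 0 0 0 0 0 1; 0 0 0 0 0 0 1"

```text
time: 29.68
tool_pos: [0.5757, -0.2541, 0.015]
ee_rot: [-3.141, 0.006, 2.93]
wrist_force: [-0.7, -0.4, 0.4]
width: 0.094
```

```bash
python3 - <<'E'
from h import *
plan((573.5,-252,9,78,1,1))
E
```

```text
t 29.68 pos [ 575.7 -254.1   15. ] jaw 77.9 w 0.094 F [-0.7 -0.4  0.4]
2.6 1.6 6 -0 0.4 -0.1 1; 0 0 0 0 0 0 1
```

Emit:
arm_command:
  commands: "2.6 1.6 6 0 0.4 0 1; 0 0 0 0 0 0 1; 0 0 0 0 0 0 0; 0 0 0 0 0 0 0; 0 0 0 0 0 0 0; 0 0 0 0 0 0 0; 0 0 0 0 0 0 0; 0 0 0 0 0 0 0"

```text
time: 30.68
tool_pos: [0.5754, -0.2528, 0.0124]
ee_rot: [-3.139, 0.005, 2.93]
wrist_force: [0.8, 0.6, 0.1]
width: 0.0499
```

```bash
python3 - <<'E'
from h import *
x,y,z=pose()[0]
plan((x,y,90,78,0,1))
plan((x,y,120,78,0,1),(593,179,120,88,0,1))
E
```

```text
t 30.68 pos [ 575.4 -252.8   12.4] jaw 77.9 w 0.0499 F [0.8 0.6 0.1]
-0.2 -0.1 -38.8 -0.1 0.1 -0.1 0; -0.1 -0 -38.8 -0.1 0.1 -0.1 0; 0 0 0 0 0 0 0
t 30.68 pos [ 575.4 -252.8   12.4] jaw 77.9 w 0.0499 F [0.8 0.6 0.1]
-0.2 -0.1 -53.8 -0.1 0.1 -0.1 0; -0.1 -0.1 -53.8 -0.1 0.1 -0.1 0; 0 0 0 0 0 0 0; 9.1 53.3 0 0 0 -1.2 0; 7.9 53.4 0 0 0 -1.2 0; 6.7 53.6 0 0 0 -1.2 0; 5.6 53.7 0 0 0 -1.2 0; 4.4 53.8 0 0 0 -1.2 0; 3.2 53.9 0 0 0 -1.2 0; 2 54 0 0 0 -1.2 0; 0.9 54 0 0 0 -1.2 0; 0 0 0 0 0 0 0
```

Emit:
arm_command:
  commands: "0 0 -45 0 0 0 0; 0 0 -55 0 0 0 0; 0 0 0 0 0 0 0; 9.1 53.3 0 0 0 -1.2 0; 7.9 53.4 0 0 0 -1.2 0; 6.7 53.6 0 0 0 -1.2 0; 5.6 53.7 0 0 0 -1.2 0; 4.4 53.8 0 0 0 -1.2 0; 3.2 53.9 0 0 0 -1.2 0; 2 54 0 0 0 -1.2 0; 0.9 35 0 0 0 -1.2 0; 0 0 0 0 0 0 0"

```text
time: 32.17
tool_pos: [0.5854, 0.1723, 0.0951]
ee_rot: [-3.14, -0.022, 3.1]
wrist_force: [0.7, 0.2, -1.1]
width: 0.0498
```

```bash
python3 - <<'E'
from h import *
s=snapshot("wrist")
plan((594,179,50,88,0,1))
E
```

```text
t 32.23 pos [585.3 170.8  95. ] jaw 87.5 w 0.0495 F [ 0.2 -0.7 -1.1]
-9.3 8.6 44.7 -0.1 -1.3 -0.5 0; 0 0 0 0 0 0 0
```

Emit:
arm_command:
  commands: "-9.5 8 0 0 -1.3 -0.5 0; 0 0 0 0 0 0 0; 0 0 45 0 0 0 0; 0 0 0 0 0 0 0; 0 0 0 0 0 0 0"

```text
time: 32.85
tool_pos: [0.5977, 0.1736, 0.0502]
ee_rot: [-3.138, 0.005, 3.1]
wrist_force: [0.6, -0.1, 0.3]
width: 0.0497
```

```bash
python3 - <<'E'
from h import *
plan((595,178,10,88,0,1))
E
```

```text
t 32.85 pos [597.7 173.6  50.2] jaw 87.6 w 0.0497 F [ 0.6 -0.1  0.3]
3 4.4 40.2 -0.2 0.3 -0.4 0; 0 0 0 0 0 0 0
```

Emit:
arm_command:
  commands: "3 4.4 20 0 0.3 -0.4 0; 0 0 0 0 0 0 0; 0 0 17 0 0 0 0; 0 0 0 0 0 0 0; 0 0 0 0 0 0 0"

```text
time: 33.48
tool_pos: [0.5968, 0.1785, 0.0141]
ee_rot: [-3.139, 0.004, 3.108]
wrist_force: [-0.0, 0.9, -0.7]
width: 0.0497
```

```bash
python3 - <<'E'
from h import *
plan((595,178,10,88,0,1))
E
```

```text
t 33.48 pos [596.8 178.5  14.1] jaw 88.0 w 0.0497 F [-0.   0.9 -0.7]
1.8 -0.5 4.1 -0.1 0.2 0 0; 0 0 0 0 0 0 0
```

Emit:
arm_command:
  commands: "1.8 -0.5 4.5 0 0 0 0; 0 0 0 0 0 0 0; 0 0 0 0 0 0 0; 0 0 0 0 0 0 0.85; 0 0 0 0 0 0 0.85; 0 0 0 0 0 0 0.85; 0 0 -50 0 0 0 0.9; 0 0 -55 0 0 0 1; 0 0 -55 0 0 0 1; 0 0 -55 0 0 0 1; 0 0 -35 0 0 0 1; 0 0 0 0 0 0 1"

```text
time: 34.98
tool_pos: [0.5936, 0.1786, 0.2675]
ee_rot: [-3.139, 0.005, 3.107]
wrist_force: [0.8, 0.4, -0.6]
width: 0.0942
```

```bash
python3 - <<'E'
from h import *
s=snapshot("wrist");cv2.imwrite("pics/w8.png",s["img"])
plan((443,-125,265,88,1,1))
E
```

```text
t 35.02 pos [592.9 178.4 265.1] jaw 88.0 w 0.0942 F [-0.5 -0.5 -0.2]
23.2 -51.4 0.2 -0 0 0 1; 23.2 -51.4 0.1 -0 0 0 1; 23.2 -51.4 0.1 -0 0 0 1; 23.2 -51.4 0.1 -0 0 0 1; 23.2 -51.4 0.1 -0 0 0 1; 23.2 -51.4 0 -0 0 0 1; 0 0 0 0 0 0 1
```

View pics/w8.png

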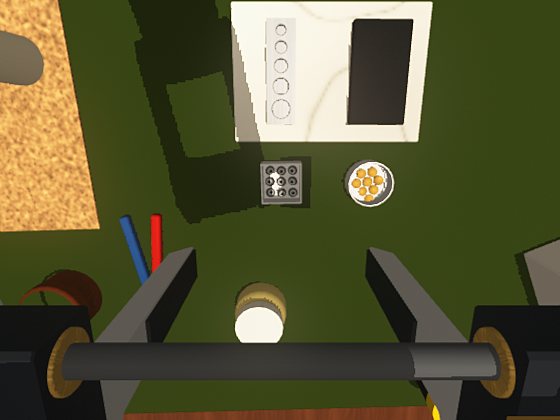

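The picture shows anvil and pad on the slab, square tin at (281,182) and round tin at (369,184) behind it. Now the maul.

Emit:
arm_command:
  commands: "23.2 -51.4 0 0 0 0 1; 23.2 -51.4 0 0 0 0 1; 23.2 -51.4 0 0 0 0 1; 23.2 -51.4 0 0 0 0 1; 23.2 -51.4 0 0 0 0 1; 20 -35 0 0 0 0 1; 0 0 0 0 0 0 1; 0 0 0 0 0 0 1"

```text
time: 36.02
tool_pos: [0.4355, -0.1146, 0.2406]
ee_rot: [3.14, -0.039, 3.109]
wrist_force: [0.9, 0.2, -0.3]
width: 0.0939
```

```bash
python3 - <<'E'
from h import *
s=snapshot("wrist");s=snapshot("wrist");cv2.imwrite("pics/w9.png",s["img"])
print(proj(s,[.443,-.126,.201]))
plan((443,-125,240,88,1,1))
E
```

```text
[265.54101031 252.1401753 ]
t 36.12 pos [ 435.9 -114.3  241.1] jaw 88.2 w 0.0939 F [-0.1  0.4 -0.3]
-7.5 -10.5 0.8 0.1 -2.2 0.2 1; 0 0 0 0 0 0 1
```

View pics/w9.png

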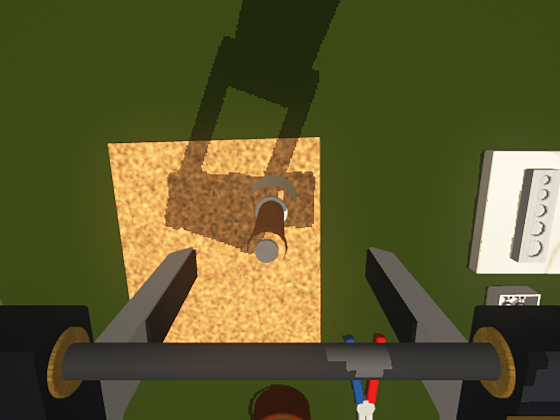

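The maul's top is at (266,250), matching (443, −126) mm.

Emit:
arm_command:
  commands: "-7.5 -11.5 0 0 -2.2 0.2 1; 0 0 0 0 0 0 1; 0 0 0 0 0 0 1"

```text
time: 36.5
tool_pos: [0.4447, -0.125, 0.2404]
ee_rot: [3.14, 0.003, 3.111]
wrist_force: [-0.4, -0.2, 0.1]
width: 0.0941
```

```bash
python3 - <<'E'
from h import *
plan((443,-126,132,88,1,1))
E
```

```text
t 36.5 pos [ 444.7 -125.   240.4] jaw 88.2 w 0.0941 F [-0.4 -0.2  0.1]
1 -0.6 54.2 0 0.1 0.1 1; 0.9 -0.6 54.2 0 0.1 0.1 1; 0 0 0 0 0 0 1
```

Emit:
arm_command:
  commands: "1 -0.6 45 0 0 0 1; 0 0 45 0 0 0 1; 0 0 0 0 0 0 1; 0 0 0 0 0 0 1"

```text
time: 37.0
tool_pos: [0.4462, -0.1256, 0.152]
ee_rot: [-3.141, 0.009, 3.112]
wrist_force: [-0.2, 0.0, 0.6]
width: 0.0942
```

```bash
python3 - <<'E'
from h import *
plan((443,-126,132,88,1,1))
E
```

```text
t 37.0 pos [ 446.2 -125.6  152. ] jaw 88.3 w 0.0942 F [-0.2  0.   0.6]
3.4 -0.5 20 -0 0.5 0.3 1; 0 0 0 0 0 0 1
```

Emit:
arm_command:
  commands: "3.4 -0.5 18 0 0.5 0.3 1; 0 0 0 0 0 0 1; 0 0 0 0 0 0 0; 0 0 0 0 0 0 0; 0 0 0 0 0 0 0; 0 0 0 0 0 0 0; 0 0 0 0 0 0 0; 0 0 0 0 0 0 0; 0 0 0 0 0 0 0; 0 0 0 0 0 0 0; 0 0 0 0 0 0 0"

```text
time: 38.38
tool_pos: [0.4457, -0.1268, 0.1382]
ee_rot: [-3.139, 0.008, 3.107]
wrist_force: [-0.1, 0.8, 0.2]
width: 0.0268
```

```bash
python3 - <<'E'
from h import *
x,y,z=pose()[0]
plan((x,y,z+40,88,0,1),(466,76,z+40,88,0))
E
```

```text
t 38.38 pos [ 445.7 -126.8  138.2] jaw 88.0 w 0.0268 F [-0.1  0.8  0.2]
-0.3 -0.1 -40 -0.2 0.5 0 0; 0 0 0 0 0 0 0; -3.3 50.9 0 0 0 0 0; -3.3 50.9 0 0 0 0 0; -3.3 50.9 0 0 0 0 0; -3.3 50.9 0 0 0 0 0
```

Emit:
arm_command:
  commands: "0 0 0 0 0 0 0; 0 0 -40 0 0 0 0; 0 0 0 0 0 0 0; -3.3 45 0 0 0 0 0; -3.3 50 0 0 0 0 0; -3.3 45 0 0 0 0 0; -3.3 25 0 0 0 0 0; 0 0 0 0 0 0 0; 0 0 0 0 0 0 0"

```text
time: 39.5
tool_pos: [0.4578, 0.0411, 0.1618]
ee_rot: [-3.139, -0.017, 3.103]
wrist_force: [-0.3, -0.3, -3.2]
width: 0.0267
```

```bash
python3 - <<'E'
from h import *
plan((466,77,165,88,0))
E
```

```text
t 39.5 pos [457.8  41.1 161.8] jaw 87.8 w 0.0267 F [-0.3 -0.3 -3.2]
-6.8 36.1 -3.5 -0.2 -1 -0.2 0
```

Emit:
arm_command:
  commands: "-6.8 18 -8 -0.2 -1 -0.2 0; 0 14 0 0 0 0 0; 0 0 0 0 0 0 0; 0 0 0 0 0 0 0; 0 0 0 0 0 0 0"

```text
time: 40.12
tool_pos: [0.4664, 0.0729, 0.1696]
ee_rot: [3.141, 0.001, 3.104]
wrist_force: [-1.1, -0.5, -2.9]
width: 0.0268
```

```bash
python3 - <<'E'
from h import *
plan((466,78,140,88,0))
E
```

```text
t 40.12 pos [466.4  72.9 169.6] jaw 87.8 w 0.0268 F [-1.1 -0.5 -2.9]
0.6 5.1 29.6 0 0.1 -0.2 0
```

Emit:
arm_command:
  commands: "0.6 4 10 0 0 0 0; 0 0 0 0 0 0 0; 0 0 18 0 0 0 0; 0 0 0 0 0 0 0; 0 0 0 0 0 0 0"

```text
time: 40.75
tool_pos: [0.4652, 0.0766, 0.1385]
ee_rot: [-3.141, -0.001, 3.103]
wrist_force: [-0.7, -0.3, -4.0]
width: 0.0268
```

```bash
python3 - <<'E'
from h import *
plan((466,78,135,88,0))
E
```

```text
t 40.75 pos [465.2  76.6 138.5] jaw 87.8 w 0.0268 F [-0.7 -0.3 -4. ]
-0.7 1.4 3.5 -0 -0 -0.2 0
```

Emit:
arm_command:
  commands: "0 0 3.5 0 0 0 0; 0 0 0 0 0 0 0; 0 0 0 0 0 0 0"

```text
time: 41.12
tool_pos: [0.4658, 0.0766, 0.1355]
ee_rot: [3.142, 0.001, 3.102]
wrist_force: [0.8, -0.8, -4.2]
width: 0.0267
```

Emit:
arm_command:
  commands: "0 0 1.5 0 0 0 0; 0 0 0 0 0 0 0; 0 0 1 0 0 0 0; 0 0 0 0 0 0 0"

```text
time: 41.62
tool_pos: [0.4671, 0.0765, 0.1352]
ee_rot: [3.141, 0.005, 3.102]
wrist_force: [-0.5, 0.5, -2.5]
width: 0.0267
```

Emit:
arm_command:
  commands: "0 0 0 0 0 0 0; 0 0 0 0 0 0 0.7; 0 0 0 0 0 0 0.8; 0 0 0 0 0 0 0.8; 0 0 -40 0 0 0 0.9; 0 0 -50 0 0 0 1; 0 0 -40 0 0 0 1; 0 0 0 0 0 0 1; 50 0 0 0 0 0 1; 50 0 0 0 0 0 1; 40 -20 0 0 0 0 1; 0 0 0 0 0 0 1"

```text
time: 43.12
tool_pos: [0.3211, 0.062, 0.2616]
ee_rot: [-3.141, -0.005, 3.103]
wrist_force: [1.0, 0.3, 0.4]
width: 0.0945
```

```bash
python3 - <<'E'
from h import *
c=np.array([472,237]);th=np.radians(-2);ex=np.array([np.cos(th),np.sin(th)]);ey=np.array([-ex[1],ex[0]])
for n in ["top","side"]:
    s=snapshot(n);cv2.imwrite(f"pics/{n}1.png",s["img"])
    for q,z in dict(pad=.02,anvil=.02,round_tin=0,square_tin=0,maul=0,glue_jar=0,leather_box=0,pliers=0).items():
        for r in models.tip_of(q,s)[:1]:
            p=ray(s,r["centre"][0]*560,r["centre"][1]*420,z)[:2]*1000
            print(n,q,round(r["conf"],2),p.round(),"slab:",((p-c)@ex).round(),((p-c)@ey).round())
print(pose()[0])
E
```

```text
top pad 0.82 [474. 291.] slab: 0.0 54.0
top anvil 0.83 [461. 182.] slab: -9.0 -56.0
top round_tin 0.84 [602. 285.] slab: 128.0 52.0
top square_tin 0.56 [594. 176.] slab: 124.0 -57.0
top maul 0.46 [464.  67.] slab: -2.0 -170.0
top glue_jar 0.88 [765. 154.] slab: 296.0 -73.0
top leather_box 0.51 [ 747. -124.] slab: 287.0 -351.0
top pliers 0.74 [597. 170.] slab: 127.0 -62.0
side pad 0.93 [475. 289.] slab: 1.0 52.0
side anvil 0.89 [468. 185.] slab: -3.0 -52.0
side round_tin 0.6 [597. 286.] slab: 123.0 53.0
side maul 0.67 [457.  72.] slab: -10.0 -166.0
side glue_jar 0.83 [778. 142.] slab: 309.0 -84.0
side leather_box 0.82 [ 763. -142.] slab: 304.0 -368.0
side pliers 0.89 [733. -12.] slab: 269.0 -240.0
[322.94993602  62.30828366 262.44703323]
```

View pics/side1.png

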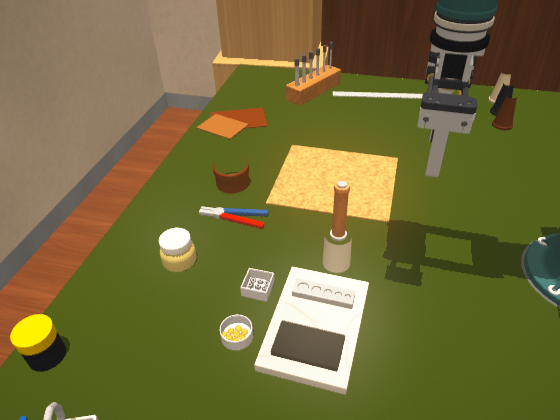

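View pics/top1.png

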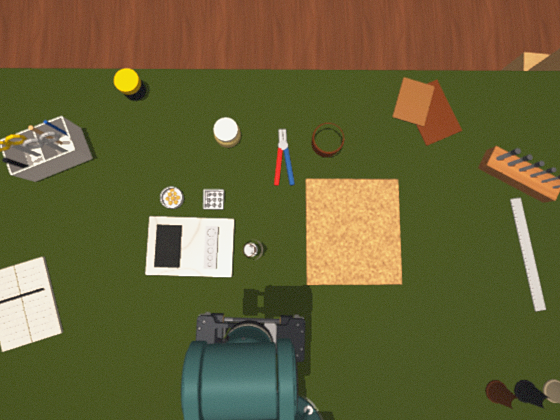

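Everything stands as intended; the top view shows the maul at (252,250) and the anvil and pad square on the slab. One numeric check of maul and anvil.

```bash
python3 - <<'E'
from h import *
s=snapshot("top")
print(proj(s,[.466,.0766,.198]),proj(s,[.466,.0766,.0]),proj(s,[.466,.0766,.075]))
print("anvil corners", [proj(s,[.470+a,.182+b,.034]).round(1).tolist() for a in(-.055,.055) for b in(-.016,.016)])
v=cv2.resize(s["img"][215:280,190:270],None,fx=9,fy=9,interpolation=0);cv2.imwrite("pics/t2.png",v)
E
```

```text
[247.78197617 248.11098075] [251.69212153 247.93501708] [250.39169461 247.99353866]
anvil corners [[215.8, 268.3], [203.1, 268.4], [216.4, 225.0], [203.9, 225.0]]
```

View pics/t2.png

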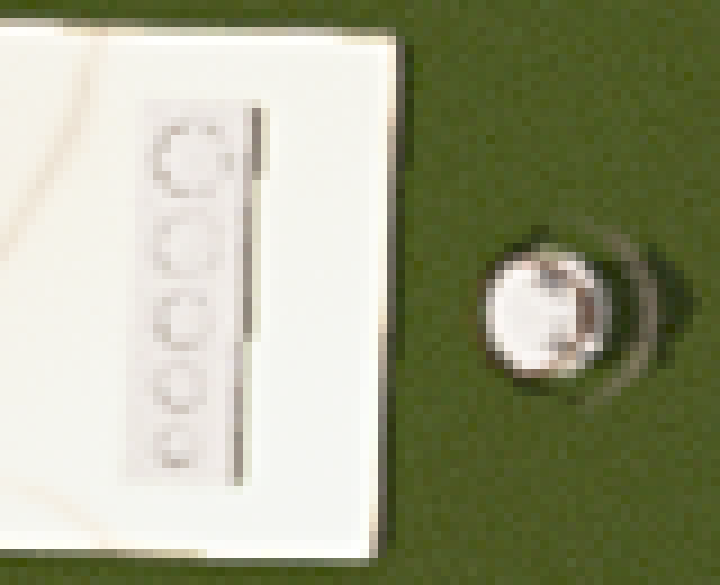

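```bash
python3 -c "
from h import *
print(robot.close_job())"
```

```text
the job is handed in; nothing more can be done
None
```

I moved all five items into place and handed the job in at about 44 s. No verdict was reported.

The final pictures put everything inside its limits. Positions are x / y in the slab frame, in mm:

| Item | Top camera | Side camera |
|---|---|---|
| Pad | 0 / 54 | 1 / 52 |
| Anvil, dishes up | −9 / −56 | −3 / −52 |
| Round tin | 128 / 52 | 123 / 53 |
| Square tin | 124 / −57 | not found |
| Maul | −2 / −170 | −10 / −166 |

- **Anvil:** the two networks disagreed by 6 mm in x. A close-up of the top view put it about 2 mm off centre.
- **Maul:** its side offset came out between −161 and −170 mm across the networks, the close-up and the arm's release position; the allowed range is −176 to −141.
- **Square tin:** the side network missed it, but it can be seen upright in both pictures.
- **Jar, box and pliers:** they look unmoved. In the last top picture the network put "pliers" on the square tin by mistake; the side reading matched their starting place. The side reading of the leather box was 14 mm off the one at the start, while the top reading was 1 mm off.

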